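# Close up the dosa counter

## Robot

A 7-joint arm with a two-finger parallel gripper is mounted at the origin on the work surface. World frame = base frame: x ahead of the robot, y to its left, z up, the work surface at z = 0. Lengths are in m, angles in rad, forces in N, time in s.
With the tool pointing down it reaches from about 0.425 to 0.925 m from the base axis. Payload 6.8 kg.
Tool frame: the origin (TCP) lies between the finger pads; the fingertips stand 22 mm ahead of it and the grasp point (between the pads) lies 3 mm ahead of it; z points along the fingers, y is the line along which they close (so a half turn about z gives the same grasp; the last joint's range is limited). The gripper opens to 85 mm and grips with 20 to 120 N. Pads are 22 mm wide; open, the fingers measure 114 mm over their backs; the gripper's body (76 mm by 85 mm) begins 54 mm behind the grasp point. The pads swing forward as they close: fully open they stand 13 mm farther back than shut.
Start: joints at [-1.448, 0.477, 0.022, 1.555, -0.011, 1.109, -0.083], TCP at [0.154, 0.657, 0.253] pointing down, gripper open.
Joint ranges: [-2.96, 2.96], [-0.34, 2.1], [-1.41, 1.46], [0.24, 2.44], [-1.37, 4.51], [0.17, 1.92], [-2.96, 2.96]. Speed limits (rad/s): [2.39, 2.39, 3.14, 3.14, 3.14, 3.14, 3.14].

## Interface

Orientations are given as a 3x3 rotation matrix whose columns are the frame's x, y, z axes.
In Python, from plant import bot, imaging, ticket gives the robot as it stands.
- The arm moves only by the tool jog_arm, never from a script. Its argument "targets" is a list of rows, each a list of 7 numbers: the shift along the world's x, y, z in units of 20 mm (1.0 is 20 mm), then the turn, a rotation vector about the world's x, y, z in units of pi/2 rad (1.0 is pi/2 rad), then the opening, from 0 (shut) to 1 (fully open). A call has 1 to 20 rows; each row shifts and turns the commanded pose from where the row before left it; what a row does not reach is not made up. A row lasts 1/12 s, in which the tool goes at most 41.7 mm and 7.16 degrees, less where a joint would pass 70% of its speed; a pose out of reach is approached as far as the arm can. A call with a number of a shift or a turn outside -1 to 1 is refused whole. A call with a gripper value outside its range is refused whole. The fingers move at their own pace and stop on an object; the grip force is fixed at half the most. Time passes only in rows, so rows that do not move let the fingers close. It gives the time, the measured TCP pose, the force, the opening and the grip force at its end, in the units of the state.
- bot.state(): the state, without advancing time (a new reading comes with each control period).
- imaging.capture(name): name is "side" or "top" or "wrist"; returns the picture (400x640x3 uint8, red, green, blue); there is no depth.
- imaging.calibration(name): a dict with "K" (3x3 intrinsics, pixels), "k1" (the pictures are not rectified: a ray, as slopes to the right and down, at radius r is drawn at 1 + k1 r^2 times it, then the intrinsics apply), "pose" (4x4, takes a point from camera to world coordinates); the wrist camera has in their place "tool_from_camera" (4x4, takes a point from camera to tool coordinates, whose origin is the TCP and whose axes are the flange's). Camera axes: x right, y down, z forward; pixel columns grow to the right and rows downward; lengths in m; the calibration is good to about 2 mm. A picture is of the moment at which its call begins: read the wrist's pose just before it. calibration takes no time and is no camera call.
- ticket.close_job(): hands the job in; it is judged then, once.
The state is a dict: "t": time; "q": joint angles; "dq": joint speeds; "joint_torque": joint torques, N m; "tcp_pos": TCP position; "tcp_rot": TCP orientation; "ft_force": force on the tool from outside, world axes, zero at the start; "wrist_torque": the same for the moment, N m; "opening": finger opening in m; "gripper_force": force on a finger pad.
Only numpy, scipy, OpenCV 4.12 (cv2) and the standard library are available. Lean on these libraries where they do the work, as an engineer would, in place of code of your own. Each camera call takes 0.05 s, during which the arm holds its last target. There are 200 camera calls.

## Task

Breakfast is over: flip the red spice box shut, and press the lid of every steel tin fully home. Once its lid is down, slide each tin along the counter, without lifting it, until it stands wholly on the empty green mat, the one that does not have the black tawa on it. Leave the tawa and everything else where they are.

Things in the scene. Friction and masses are not known exactly. Their poses are not given: they have to be found in the camera images.
- tin_yellow: wide round stainless steel tin with its yellow press-on lid, 90 mm across and 42 mm high without the lid, 0.35 kg, loose; origin at the centre of its underside, z up. It may be absent.
- lid_yellow (a joint): height in m by which the yellow lid (a flat disc 92 mm across, 12 mm thick) stands up off its tin: 0 = fully home (lid top 54 mm above the counter), up to 0.009 = standing proud with a black gasket showing; it moves straight down when pressed with over 5 N and stays where it is left
- tin_white: wide round stainless steel tin with its white press-on lid, 90 mm across and 42 mm high without the lid, 0.35 kg, loose; origin at the centre of its underside, z up. It may be absent.
- lid_white (a joint): height in m by which the white lid (a flat disc 92 mm across, 12 mm thick) stands up off its tin: 0 = fully home (lid top 54 mm above the counter), up to 0.009 = standing proud with a black gasket showing; it moves straight down when pressed with over 5 N and stays where it is left
- tin_orange: wide round stainless steel tin with its orange press-on lid, 90 mm across and 42 mm high without the lid, 0.35 kg, loose; origin at the centre of its underside, z up. It may be absent.
- lid_orange (a joint): height in m by which the orange lid (a flat disc 92 mm across, 12 mm thick) stands up off its tin: 0 = fully home (lid top 54 mm above the counter), up to 0.009 = standing proud with a black gasket showing; it moves straight down when pressed with over 5 N and stays where it is left
- mat_p: flat green mat, 170 mm (its x) by 370 mm (its y), fixed flush on the counter so tins slide onto it without a step; origin at its centre. Both mats look alike; one of them has the tawa on it.
- mat_q: flat green mat, 170 mm (its x) by 370 mm (its y), fixed flush on the counter so tins slide onto it without a step; origin at its centre. Both mats look alike; one of them has the tawa on it.
- tawa: black flat nonstick tawa (griddle), a disc 230 mm across and 8 mm thick with a black handle along its +x reaching 258 mm from the centre, up to 34 mm high; origin at the centre of its underside; stands on one of the mats, to be left alone
- spice_box: red plastic spice box, fixed, 100 mm (its x) by 120 mm (its y) by 50 mm high, open topped with a hinged flip-top lid; origin at the centre of its underside; the hinge runs along its +x upper rim, the side nearest the robot
- spice_lid_hinge (a point): middle of the spice box lid's hinge line, on the box's +x upper rim, about 50 mm above the counter
- spice_lid (a joint): opening angle in rad of the red flip-top lid (a plate 100 mm from hinge to free edge, 120 mm wide, 6 mm thick): 0 = shut flat on the box, 1.57 = standing upright; stiff hinge, stays where it is left
- turner: flat stainless steel turner, 260 mm long, lying; origin at its underside centre; leave it alone
- tumbler: steel tumbler, 68 mm across, 85 mm high; origin at its underside centre; leave it alone
- lighter: blue plastic gas lighter with steel barrel, 220 mm long, 22 mm high, lying; origin at its underside centre; leave it alone
- katori: small steel bowl, 100 mm across, 40 mm high; origin at its underside centre; leave it alone
- oil: amber oil bottle, 64 mm across, 190 mm high; origin at its underside centre; leave it alone
- salt: salt jar with red cap, 72 mm across, 100 mm high; origin at its underside centre; leave it alone

How it is judged:
At the end, for the whole second after the job is handed in: Every tin present stands upright and at rest, wholly on the mat without the tawa (centre within 42 mm across and 142 mm along of the mat centre), its lid within 1.5 mm of home; the spice box lid is within 0.06 rad of shut (((horizontal distance between tawa and mat_q below 0.12 m and x of tin_yellow in the frame of mat_p between -0.042 and 0.042 m and y of tin_yellow in the frame of mat_p between -0.142 and 0.142 m and x of tin_white in the frame of mat_p between -0.042 and 0.042 m and y of tin_white in the frame of mat_p between -0.142 and 0.142 m and x of tin_orange in the frame of mat_p between -0.042 and 0.042 m and y of tin_orange in the frame of mat_p between -0.142 and 0.142 m) or (horizontal distance between tawa and mat_p below 0.12 m and x of tin_yellow in the frame of mat_q between -0.042 and 0.042 m and y of tin_yellow in the frame of mat_q between -0.142 and 0.142 m and x of tin_white in the frame of mat_q between -0.042 and 0.042 m and y of tin_white in the frame of mat_q between -0.142 and 0.142 m and x of tin_orange in the frame of mat_q between -0.042 and 0.042 m and y of tin_orange in the frame of mat_q between -0.142 and 0.142 m)) and value of joint spice_lid below 0.06 rad and value of joint each of lid_yellow, lid_white, lid_orange below 0.0015 m and linear speed of each of tin_yellow, tin_white, tin_orange below 0.02 m/s and angle between each of tin_yellow, tin_white, tin_orange's own z axis and vertical below 0.1 rad); the robot touches nothing.
It fails at once if a tin is lifted off the counter or tipped over (height (world z) of any of tin_yellow, tin_white, tin_orange above 0.025 m or angle between any of tin_yellow, tin_white, tin_orange's own z axis and vertical above 0.4 rad).
It fails at once if a tin is slid away (over 90 mm) with its lid still standing up ((distance of tin_yellow from where it was at the start of the episode above 0.09 m and value of joint lid_yellow above 0.003 m) or (distance of tin_white from where it was at the start of the episode above 0.09 m and value of joint lid_white above 0.003 m) or (distance of tin_orange from where it was at the start of the episode above 0.09 m and value of joint lid_orange above 0.003 m)).
It fails at once if the tawa is shifted more than 40 mm (distance of tawa from where it was at the start of the episode above 0.04 m).
It fails at once if another thing on the counter is shifted more than 50 mm or knocked over (distance of any of turner, tumbler, lighter, katori, oil, salt from where it was at the start of the episode above 0.05 m or angle between any of tumbler, katori, oil, salt's own z axis and vertical above 0.5 rad).
Of tin_yellow, tin_white, tin_orange only 2 to 3 are there at a start; the rules pass over those that are not, and their reading is None.
At some moment in a run one of tin_yellow, tin_white, tin_orange may be knocked a few centimetres aside while the robot is not near it.
It also fails if it takes over 210 s, if anything falls off the work surface, if the arm or the gripper's body presses on something with over 40 N, if the wrist force passes 120 N, or if a joint passes its speed limit or range.

## Working session

There is one attempt and no reset: what is moved stays moved. The work goes in short steps, Python scripts to look and compute and a tool call to move; the robot and the scene stay as the last step left them, time stands still between calls to the robot, and variables do not carry over. Pictures are saved under pics/ and viewed, at most 14 in all, crops included, and the job is handed in when it is done.

Besides the shell and the picture viewer there is one more tool, called after "Request:" in YAML: its name, and indented under it one key for each argument. jog_arm: Moves the arm, as the interface text tells. Its arguments: {"type":"object","properties":{"targets":{"type":"array"}},"required":["targets"]}

```bash
mkdir -p pics; cat > h.py <<'E'
from plant import bot, imaging, ticket
import numpy as np, cv2
def save(n,f):
    im=imaging.capture(n); cv2.imwrite('pics/'+f,im[:,:,::-1]); return im
def px2w(n,uv,z):
    c=imaging.calibration(n); K=np.array(c['K']); k=c['k1']
    if 'pose' in c: T=np.array(c['pose'])
    else:
        s=bot.state(); W=np.eye(4); W[:3,:3]=s['tcp_rot']; W[:3,3]=s['tcp_pos']; T=W@np.array(c['tool_from_camera'])
    uv=np.atleast_2d(np.array(uv,float)); z=np.broadcast_to(z,len(uv))
    d=cv2.undistortPoints(uv[:,None],K,np.array([k,0,0,0,0.]))[:,0]
    r=np.c_[d,np.ones(len(d))]@T[:3,:3].T
    return T[:3,3]+r*((z-T[2,3])/r[:,2])[:,None]
E
python3 - <<'E'
from h import *
save('top','top0.png'); save('side','side0.png')
s=bot.state(); print(s['t'],s['tcp_pos'],s['tcp_rot'],s['opening'],s['ft_force'])
for n in('top','side'): print(imaging.calibration(n))
E
```

```text
0.1 [0.15430977 0.65660842 0.25239573] [[-9.73495168e-01  2.28707451e-01 -2.44618304e-04]
 [ 2.28707536e-01  9.73493744e-01 -1.67131255e-03]
 [-1.44107244e-04 -1.68296075e-03 -9.99998573e-01]] 0.08519278692197715 [ 0.19397272  0.3826034  -1.66058106]
{'K': array([[488.03417494,   0.        , 318.73672374],
       [  0.        , 488.03417494, 192.10318084],
       [  0.        ,   0.        ,   1.        ]]), 'k1': -0.01867841490926948, 'pose': array([[ 0.01872881, -0.98681291,  0.16077784,  0.30923483],
       [-0.99975308, -0.02040717, -0.00879396,  0.00695722],
       [ 0.01195902, -0.16057344, -0.98695144,  1.60927946],
       [ 0.        ,  0.        ,  0.        ,  1.        ]])}
{'K': array([[436.55859727,   0.        , 316.64663695],
       [  0.        , 436.55859727, 202.74794446],
       [  0.        ,   0.        ,   1.        ]]), 'k1': -0.04715045248304156, 'pose': array([[ 0.74809684, -0.37421746,  0.54800768, -0.29389625],
       [-0.663468  , -0.40598948,  0.62847653, -0.96805658],
       [-0.01270154, -0.83374687, -0.55200076,  0.93554166],
       [ 0.        ,  0.        ,  0.        ,  1.        ]])}
```

View pics/top0.png

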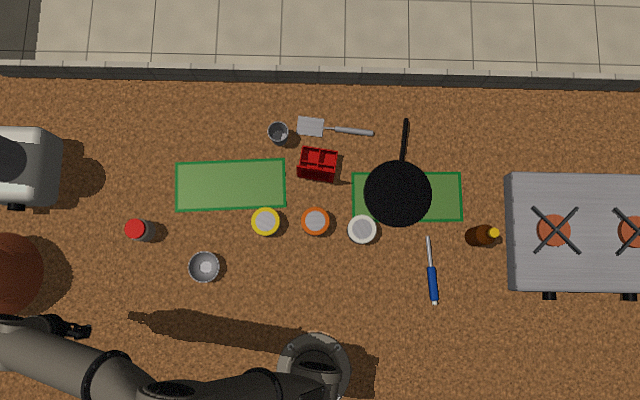

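View pics/side0.png

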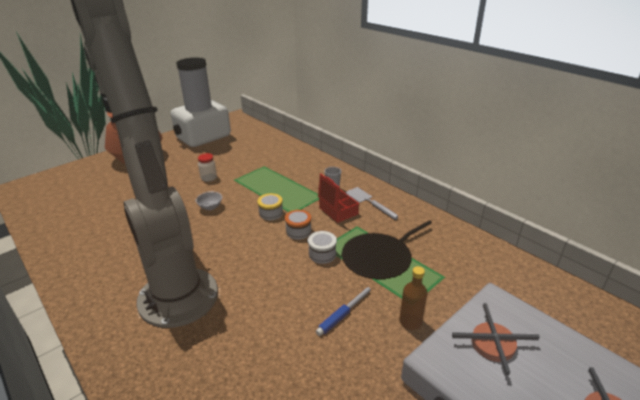

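The left mat (top px 175-286, 158-212) is empty and the tawa is on the right one. All three tins are there: yellow (265,221), orange (315,221) and white (362,229). The red box is at (318,165), with its lid standing up. I'll enlarge to measure.

```bash
python3 - <<'E'
from h import *
a=cv2.imread('pics/top0.png')[140:255,165:385]; cv2.imwrite('pics/c1.png',cv2.resize(a,None,fx=3.6,fy=3.6,interpolation=3))
a=cv2.imread('pics/side0.png')[160:270,225:365]; cv2.imwrite('pics/c2.png',cv2.resize(a,None,fx=5,fy=5,interpolation=3))
E
```

```text
(no output)
```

View pics/c1.png

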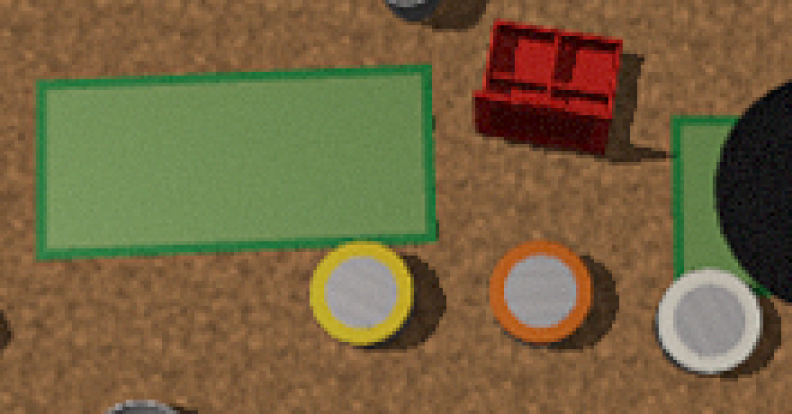

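View pics/c2.png

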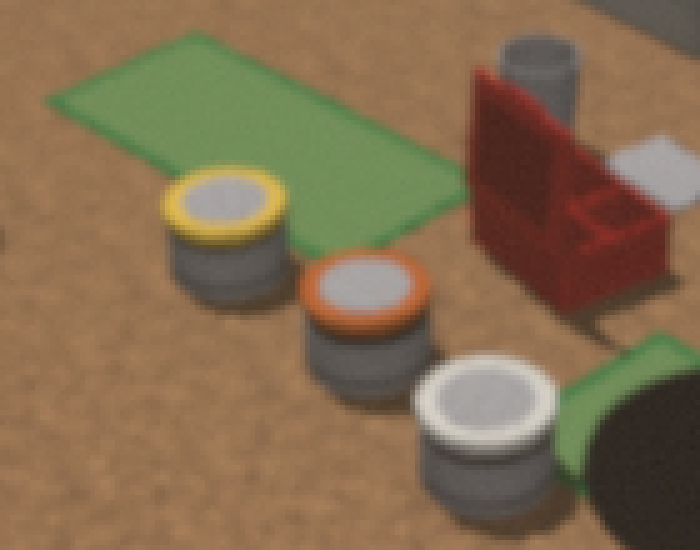

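The crops show the mat corners at (38,82), (431,66), (437,240), (40,259). Lid centres are yellow (361,293), orange (540,292) and white (709,321). The spice lid stands about upright along (475,92)-(618,115) at its top edge, and the box's far rim runs (492,20)-(622,40). All of the lids get pressed.

```bash
python3 - <<'E'
from h import *
np.set_printoptions(precision=3,suppress=True)
f=lambda p,z:px2w('top',np.array(p)/3.6+[165-.36,140-.36],z)
m=f([(38,82),(431,66),(437,240),(40,259)],0);print('mat',m[:,:2].tolist(),m.mean(0))
print('tins',f([(361,293),(540,292),(709,321)],.057))
print('box far rim',f([(492,20),(622,40)],.05))
print('lid top edge',f([(475,92),(618,115)],.15), f([(475,133),(605,153)],.05), f([(475,133),(605,153)],.15))
print('box mid inner near rim',f([(490,90),(611,103)],.05))
print('tawa',f([(835,190)],.008),px2w('top',[(278,132),(303,120),(373,133),(204,267),(136,229)],[.085,0,0,.04,.1]))
# side view lid corners
g=lambda p,z:px2w('side',np.array(p)/5+[225,160],z)
print('side box',g([(475,65),(550,125)],.15),g([(472,240),(563,310)],0),g([(668,215)],.05))
E
```

```text
mat [[0.6626756015787139, 0.4779073692667], [0.6857512379050279, 0.11087992449960454], [0.5213348354539478, 0.1003943447196951], [0.4962136320266183, 0.4650692833899093]] [0.591 0.289 0.   ]
tins [[ 0.465  0.163  0.057]
 [ 0.469  0.004  0.057]
 [ 0.446 -0.146  0.057]]
box far rim [[ 0.718  0.053  0.05 ]
 [ 0.702 -0.066  0.05 ]]
lid top edge [[ 0.629  0.063  0.15 ]
 [ 0.612 -0.058  0.15 ]] [[ 0.613  0.066  0.05 ]
 [ 0.597 -0.052  0.05 ]] [[ 0.593  0.062  0.15 ]
 [ 0.579 -0.048  0.15 ]]
box mid inner near rim [[ 0.653  0.053  0.05 ]
 [ 0.643 -0.056  0.05 ]]
tawa [[ 0.574 -0.267  0.008]] [[ 0.751  0.129  0.085]
 [ 0.82   0.051  0.   ]
 [ 0.78  -0.189  0.   ]
 [ 0.317  0.353  0.04 ]
 [ 0.428  0.556  0.1  ]]
side box [[ 0.625  0.065  0.15 ]
 [ 0.607 -0.033  0.15 ]] [[ 0.619  0.063  0.   ]
 [ 0.607 -0.049  0.   ]] [[ 0.697 -0.065  0.05 ]]
```

Request:
jog_arm:
  targets:
    - [0.62,-1,0,0,0,-0.0576,0]
    - [0.62,-1,0,0,0,-0.0576,0]
    - [0.62,-1,0,0,0,-0.0576,0]
    - [0.62,-1,0,0,0,-0.0576,0]
    - [0.62,-1,0,0,0,-0.0576,0]
    - [0.62,-1,0,0,0,-0.0576,0]
    - [0.62,-1,0,0,0,-0.0576,0]
    - [0.62,-1,0,0,0,-0.0576,0]
    - [0.62,-1,0,0,0,-0.0576,0]
    - [0.62,-1,0,0,0,-0.0576,0]
    - [0.62,-1,0,0,0,-0.0576,0]
    - [0.62,-1,0,0,0,-0.0576,0]
    - [0.62,-1,0,0,0,-0.0576,0]
    - [0.62,-1,0,0,0,-0.0576,0]
    - [0.62,-1,0,0,0,-0.0576,0]
    - [0.62,-1,0,0,0,-0.0576,0]
    - [0.62,-1,0,0,0,-0.0576,0]
    - [0.62,-1,0,0,0,-0.0576,0]
    - [0.62,-1,0,0,0,-0.0576,0]
    - [0.62,-1,0,0,0,-0.0576,0]

```text
t: 1.77
tcp_pos: [0.4026, 0.2559, 0.2532]
tcp_rot: [[0.456, 0.89, -0.0], [0.89, -0.456, -0.0], [-0.0, -0.0, -1.0]]
ft_force: [1.2, 0.2, -0.5]
opening: 0.0004
gripper_force: 0.0
```

Request:
jog_arm:
  targets:
    - [0.62,-0.93,0,0,0,0,0]
    - [0.62,-0.93,0,0,0,0,0]
    - [0.62,-0.93,0,0,0,0,0]
    - [0.62,-0.93,0,0,0,0,0]
    - [0.62,-0.93,0,0,0,0,0]
    - [0,0,-1,0,0,0,0]
    - [0,0,-1,0,0,0,0]
    - [0,0,-1,0,0,0,0]
    - [0,0,-1,0,0,0,0]
    - [0,0,-1,0,0,0,0]
    - [0,0,-1,0,0,0,0]
    - [0,0,-1,0,0,0,0]
    - [0,0,-0.9,0,0,0,0]
    - [0,0,-0.2,0,0,0,0]
    - [0,0,-0.2,0,0,0,0]
    - [0,0,0,0,0,0,0]

```text
t: 3.1
tcp_pos: [0.4644, 0.164, 0.0872]
tcp_rot: [[0.453, 0.892, -0.0], [0.892, -0.453, -0.0], [-0.0, -0.0, -1.0]]
ft_force: [0.0, 0.5, 0.6]
opening: -0.0003
gripper_force: 0.0
```

Next I press in small steps: commanding TCP z down to 0.075 puts the tips at 0.053.

Request:
jog_arm:
  targets:
    - [0,0,-0.15,0,0,0,0]
    - [0,0,-0.15,0,0,0,0]
    - [0,0,-0.15,0,0,0,0]
    - [0,0,-0.15,0,0,0,0]
    - [0,0,0,0,0,0,0]
    - [0,0,0,0,0,0,0]

```text
t: 3.6
tcp_pos: [0.4651, 0.1645, 0.076]
tcp_rot: [[0.453, 0.892, 0.001], [0.892, -0.453, 0.001], [0.002, 0.001, -1.0]]
ft_force: [-0.3, 0.4, 7.9]
opening: 0.0004
gripper_force: 3.7
```

Request:
jog_arm:
  targets:
    - [0,0,-0.1,0,0,0,0]
    - [0,0,-0.1,0,0,0,0]
    - [0,0,0,0,0,0,0]
    - [0,0,0,0,0,0,0]

```text
t: 3.93
tcp_pos: [0.4654, 0.1645, 0.0755]
tcp_rot: [[0.454, 0.891, 0.0], [0.891, -0.454, 0.004], [0.004, -0.002, -1.0]]
ft_force: [-15.5, -4.9, 60.1]
opening: -0.0001
gripper_force: 29.6
```

Request:
jog_arm:
  targets:
    - [0,0,0.5,0,0,0,0]
    - [0,0,1,0,0,0,0]
    - [0.02,-1,0.5,0,0,0,0]
    - [0.02,-1,0,0,0,0,0]
    - [0.02,-1,0,0,0,0,0]
    - [0.02,-1,0,0,0,0,0]
    - [0.02,-1,0,0,0,0,0]
    - [0.02,-1,0,0,0,0,0]
    - [0.02,-1,0,0,0,0,0]
    - [0.02,-1,0,0,0,0,0]
    - [0,0,-0.5,0,0,0,0]
    - [0,0,-0.5,0,0,0,0]
    - [0,0,-0.25,0,0,0,0]
    - [0,0,-0.15,0,0,0,0]
    - [0,0,-0.15,0,0,0,0]
    - [0,0,-0.15,0,0,0,0]
    - [0,0,-0.15,0,0,0,0]
    - [0,0,-0.1,0,0,0,0]
    - [0,0,0,0,0,0,0]
    - [0,0,0,0,0,0,0]

```text
t: 5.6
tcp_pos: [0.4673, 0.0047, 0.0755]
tcp_rot: [[0.453, 0.892, -0.001], [0.892, -0.453, 0.004], [0.003, -0.003, -1.0]]
ft_force: [-16.7, -0.8, 60.5]
opening: -0.0002
gripper_force: 30.3
```

Request:
jog_arm:
  targets:
    - [0,0,0.5,0,0,0,0]
    - [0,0,1,0,0,0,0]
    - [-0.13,-0.94,0.5,0,0,0,0]
    - [-0.13,-0.94,0,0,0,0,0]
    - [-0.13,-0.94,0,0,0,0,0]
    - [-0.13,-0.94,0,0,0,0,0]
    - [-0.13,-0.94,0,0,0,0,0]
    - [-0.13,-0.94,0,0,0,0,0]
    - [-0.13,-0.94,0,0,0,0,0]
    - [-0.13,-0.94,0,0,0,0,0]
    - [0,0,-0.5,0,0,0,0]
    - [0,0,-0.5,0,0,0,0]
    - [0,0,-0.25,0,0,0,0]
    - [0,0,-0.15,0,0,0,0]
    - [0,0,-0.15,0,0,0,0]
    - [0,0,-0.15,0,0,0,0]
    - [0,0,-0.15,0,0,0,0]
    - [0,0,-0.15,0,0,0,0]
    - [0,0,0,0,0,0,0]
    - [0,0,0,0,0,0,0]

```text
t: 7.27
tcp_pos: [0.4464, -0.1455, 0.0755]
tcp_rot: [[0.453, 0.892, -0.001], [0.892, -0.453, 0.005], [0.004, -0.003, -1.0]]
ft_force: [-16.6, 6.1, 60.6]
opening: -0.0002
gripper_force: 30.4
```

Request:
jog_arm:
  targets:
    - [0,0,0.5,0,0,0,0]
    - [0,0,1,0,0,0,0]
    - [0,0,1,0,0,0,0]
    - [0,0,1,0,0,0,0]
    - [0,0,0.4,0,0,0,0]
    - [0.62,1,0,0,0,0,0]
    - [0.62,1,0,0,0,0,0]
    - [0.62,1,0,0,0,0,0]
    - [0.62,1,0,0,0,0,0]
    - [0.62,1,0,0,0,0,0]
    - [0.62,1,0,0,0,0,0]
    - [0.62,1,0,0,0,0,0]
    - [0.62,1,0,0,0,0,0]
    - [0,0,0,0,0,0,0]

```text
t: 8.43
tcp_pos: [0.5483, 0.0197, 0.1496]
tcp_rot: [[0.446, 0.895, 0.001], [0.895, -0.446, 0.002], [0.002, 0.0, -1.0]]
ft_force: [1.1, 0.9, 0.0]
opening: -0.0004
gripper_force: 0.0
```

```bash
python3 - <<'E'
from h import *
save('top','t1.png'); save('side','s1.png')
a=cv2.imread('pics/side0.png')
b=cv2.imread('pics/s1.png')[150:270,225:385]; b=cv2.resize(b,None,fx=4.8,fy=4.8,interpolation=3)
cv2.imwrite('pics/s1c.png',b)
E
```

```text
(no output)
```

View pics/s1c.png

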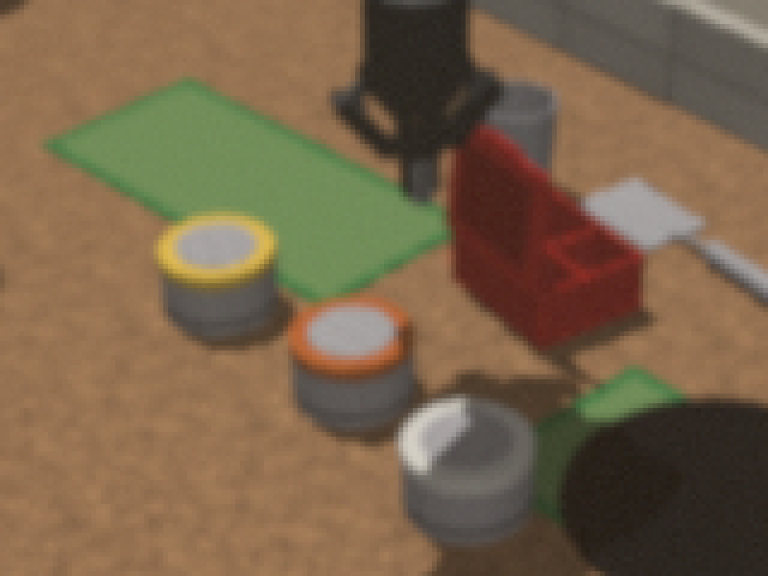

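Fingers are at px (420,190), behind the upright lid. I'm pushing forward now.

Request:
jog_arm:
  targets:
    - [0.5,-0.06,0,0,0,0,0]
    - [0.5,-0.06,0,0,0,0,0]
    - [0.5,-0.06,0,0,0,0,0]
    - [0.5,-0.06,0,0,0,0,0]
    - [0.5,-0.06,0,0,0,0,0]
    - [0.4,-0.06,0,0,0,0,0]
    - [0.4,-0.06,0,0,0,0,0]
    - [0.4,-0.06,0,0,0,0,0]
    - [0.4,-0.06,0,0,0,0,0]
    - [0.4,-0.06,0,0,0,0,0]
    - [0.4,-0.06,0,0,0,0,0]
    - [0,0,0,0,0,0,0]

```text
t: 9.53
tcp_pos: [0.6458, 0.0003, 0.1505]
tcp_rot: [[0.453, 0.892, 0.002], [0.892, -0.453, -0.0], [0.0, 0.002, -1.0]]
ft_force: [-0.6, -0.5, -0.2]
opening: 0.0002
gripper_force: 0.0
```

Request:
jog_arm:
  targets:
    - [0.5,0,-0.2,0,0,0,0]
    - [0.5,0,-0.3,0,0,0,0]
    - [0.5,0,-0.4,0,0,0,0]
    - [0.3,0,-0.5,0,0,0,0]
    - [0.2,0,-0.5,0,0,0,0]
    - [0,0,-0.5,0,0,0,0]
    - [0,0,-0.4,0,0,0,0]
    - [0,0,-0.3,0,0,0,0]
    - [0,0,-0.2,0,0,0,0]
    - [0,0,0,0,0,0,0]

```text
t: 10.37
tcp_pos: [0.6831, 0.0006, 0.0832]
tcp_rot: [[0.453, 0.892, -0.002], [0.892, -0.453, -0.0], [-0.001, -0.002, -1.0]]
ft_force: [-0.5, 0.3, 1.0]
opening: -0.0001
gripper_force: 0.0
```

Request:
jog_arm:
  targets:
    - [0,0,-0.15,0,0,0,0]
    - [0,0,-0.1,0,0,0,0]
    - [0,0,-0.1,0,0,0,0]
    - [0,0,0,0,0,0,0]

```text
t: 10.7
tcp_pos: [0.6843, 0.0005, 0.0786]
tcp_rot: [[0.453, 0.892, 0.001], [0.892, -0.453, 0.001], [0.001, 0.0, -1.0]]
ft_force: [-2.5, -0.2, 5.7]
opening: -0.0001
gripper_force: 3.0
```

Request:
jog_arm:
  targets:
    - [0,0,-0.1,0,0,0,0]
    - [0,0,-0.07,0,0,0,0]
    - [0,0,0,0,0,0,0]

```text
t: 10.95
tcp_pos: [0.6844, 0.0004, 0.0779]
tcp_rot: [[0.453, 0.892, 0.001], [0.892, -0.453, 0.002], [0.002, -0.0, -1.0]]
ft_force: [-10.3, 0.9, 25.9]
opening: -0.0003
gripper_force: 13.1
```

Request:
jog_arm:
  targets:
    - [0,0,0.5,0,0,0,0]
    - [0,0,1,0,0,0,0]
    - [0,0,1,0,0,0,0.6]
    - [0,0,1,0,0,0,0.6]
    - [0,0,0,0,0,0,0.6]

```text
t: 11.37
tcp_pos: [0.6865, 0.0001, 0.1485]
tcp_rot: [[0.453, 0.892, 0.007], [0.892, -0.453, 0.0], [0.004, 0.006, -1.0]]
ft_force: [1.2, -0.0, 0.4]
opening: 0.0358
gripper_force: 0.0
```

```bash
cat >> h.py <<'E'
R={'yellow':((20,120,90),(32,255,255)),'orange':((6,140,90),(15,255,255))}
def tin(im,c):
    "centre of lid from its coloured ring (filled convex hull), lid top 54 mm"
    hsv=cv2.cvtColor(im,cv2.COLOR_RGB2HSV)
    if c=='white': m=cv2.inRange(hsv,(0,0,175),(40,45,255))
    else: m=cv2.inRange(hsv,*R[c])
    m[:140]=0; m[300:]=0; m[:,:165]=0; m[:,420:]=0
    n,l,s,_=cv2.connectedComponentsWithStats(cv2.dilate(m,np.ones((3,3))))
    i=1+np.argmax(s[1:,4]); p=np.argwhere((l==i)&(m>0))[:,::-1].astype(np.int32)
    (u,v),r=cv2.minEnclosingCircle(p); return px2w('top',[(u,v)],.054)[0,:2].round(4),(round(u,1),round(v,1),round(r,1))
E
python3 - <<'E'
from h import *
im=save('top','t2.png')
for n in('top0.png','t2.png'):
    a=cv2.imread('pics/'+n)[:,:,::-1].copy()
    for c in('yellow','orange','white'): print(c,*tin(a,c))
print(bot.state()['tcp_pos'])
E
```

```text
yellow [0.4723 0.1712] (262.5, 218.8, 17.5)
orange [0.4721 0.0769] (292.0, 219.5, 149.8)
white [ 0.4466 -0.1455] (361.4, 228.8, 14.0)
yellow [0.4748 0.1844] (258.4, 218.0, 12.3)
orange [0.4676 0.2986] (222.6, 219.5, 97.6)
white [ 0.4288 -0.1239] (354.6, 234.3, 13.8)
[6.85579486e-01 3.13264784e-04 1.46535596e-01]
```

View pics/t2.png

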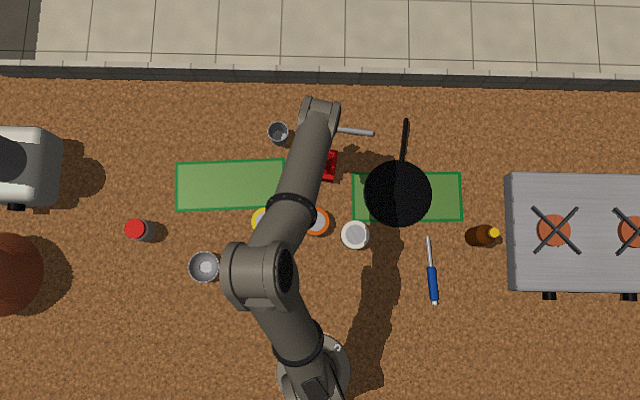

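White was knocked to px (355,234). Yellow and orange look unmoved. I'm going behind yellow.

Request:
jog_arm:
  targets:
    - [-0.97,0.4,0,0,0,0,0.6]
    - [-0.97,0.4,0,0,0,0,0.6]
    - [-0.97,0.4,0,0,0,0,0.6]
    - [-0.97,0.4,0,0,0,0,0.6]
    - [-0.97,0.4,0,0,0,0,0.6]
    - [-0.97,0.4,0,0,0,0,0.6]
    - [-0.97,0.4,0,0,0,0,0.6]
    - [-0.97,0.4,0,0,0,0,0.6]
    - [-0.97,0.4,0,0,0,0,0.6]
    - [-0.97,0.4,0,0,0,0,0.6]
    - [-0.97,0.4,0,0,0,0,0.6]
    - [-0.97,0.4,0,0,0,0,0.6]
    - [-0.97,0.4,0,0,0,0,0.6]
    - [0,0,0,0,0,0,0.6]

```text
t: 12.58
tcp_pos: [0.4273, 0.1055, 0.1427]
tcp_rot: [[0.45, 0.893, -0.005], [0.893, -0.45, -0.0], [-0.002, -0.004, -1.0]]
ft_force: [-1.0, -0.6, -0.8]
opening: 0.0511
gripper_force: 0.0
```

```bash
python3 - <<'E'
from h import *
s=bot.state();print(s['tcp_pos'],s['opening'])
w=save('wrist','w1.png')
save('side','s2.png')
a=cv2.imread('pics/w1.png');b=cv2.imread('pics/s2.png')[130:290,200:456]
b=cv2.resize(b,(640,400),interpolation=3)
cv2.imwrite('pics/m1.png',cv2.resize(np.vstack([b,a]),None,fx=.75,fy=.75))
c=imaging.calibration('wrist');print(c)
E
```

```text
[0.42730062 0.10550808 0.14269701] 0.05107922063504943
{'K': array([[293.28797584,   0.        , 317.25138015],
       [  0.        , 293.28797584, 198.65314212],
       [  0.        ,   0.        ,   1.        ]]), 'k1': -0.03892480818702569, 'tool_from_camera': array([[ 3.28326993e-04, -9.51274892e-01, -3.08343919e-01,
         7.88855593e-02],
       [ 9.99999818e-01,  1.56358650e-04,  5.82423927e-04,
         4.71259962e-04],
       [-5.05833019e-04, -3.08344054e-01,  9.51274770e-01,
        -1.20662524e-01],
       [ 0.00000000e+00,  0.00000000e+00,  0.00000000e+00,
         1.00000000e+00]])}
```

View pics/m1.png

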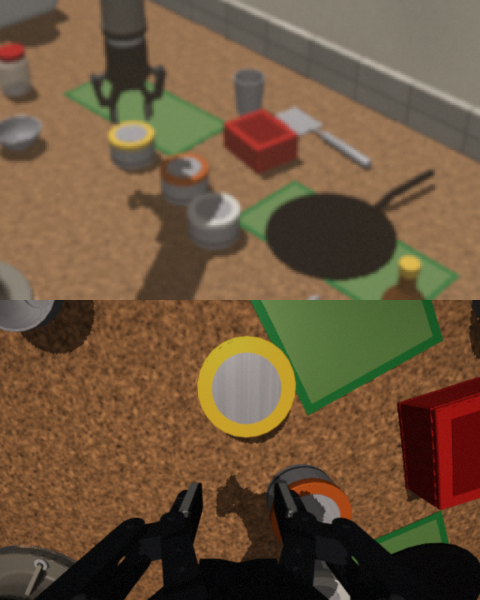

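The wrist picture shows the red box shut, yellow's lid centre at about full-res px (328,116) and orange's at about (415,289).

```bash
python3 - <<'E'
from h import *
print(px2w('wrist',[(328,116),(415,289)],.054).round(4))
E
```

```text
[[0.4703 0.1645 0.054 ]
 [0.474  0.0053 0.054 ]]
```

Request:
jog_arm:
  targets:
    - [0.4,-0.2,-0.7,0,0,0,0.6]
    - [0,0,-1,0,0,0,0.6]
    - [0,0,-1,0,0,0,0.6]
    - [0,0,-1,0,0,0,0.6]
    - [0,0,-0.8,0,0,0,0.6]
    - [0,0,-0.5,0,0,0,0.6]
    - [0,0,-0.4,0,0,0,0.6]
    - [0,0,0,0,0,0,0.6]

```text
t: 13.35
tcp_pos: [0.4398, 0.0999, 0.0348]
tcp_rot: [[0.453, 0.891, -0.001], [0.891, -0.453, -0.001], [-0.002, -0.001, -1.0]]
ft_force: [-1.7, -0.6, 0.5]
opening: 0.0516
gripper_force: 0.0
```

Request:
jog_arm:
  targets:
    - [-0.1,0.3,0,0,0,0,0.6]
    - [0.1,0.3,0,0,0,0,0.6]
    - [0.2,0.4,0,0,0,0,0.6]
    - [0.23,0.44,0,0,0,0,0.6]
    - [0.23,0.44,0,0,0,0,0.6]
    - [0.23,0.44,0,0,0,0,0.6]
    - [0.23,0.44,0,0,0,0,0.6]
    - [0.23,0.44,0,0,0,0,0.6]
    - [0.23,0.44,0,0,0,0,0.6]
    - [0.23,0.44,0,0,0,0,0.6]
    - [0.23,0.44,0,0,0,0,0.6]
    - [0.23,0.44,0,0,0,0,0.6]
    - [0.23,0.44,0,0,0,0,0.6]
    - [0.23,0.44,0,0,0,0,0.6]
    - [0.23,0.44,0,0,0,0,0.6]
    - [0.23,0.44,0,0,0,0,0.6]
    - [0.2,0.4,0,0,0,0,0.6]
    - [0.1,0.2,0,0,0,0,0.6]
    - [0,0,0,0,0,0,0.6]

```text
t: 14.93
tcp_pos: [0.5104, 0.249, 0.0359]
tcp_rot: [[0.451, 0.893, 0.001], [0.893, -0.451, 0.001], [0.002, 0.001, -1.0]]
ft_force: [-0.1, 0.5, 0.7]
opening: 0.0514
gripper_force: 0.0
```

```bash
cat >> h.py <<'E'
def look(f):
    s=bot.state(); print(s['t'],s['tcp_pos'].round(4),s['opening'].round(3))
    save('wrist','w_.png');save('top','t_.png')
    a=cv2.imread('pics/w_.png');b=cv2.resize(cv2.imread('pics/t_.png')[120:300,120:408],(640,400),interpolation=3)
    cv2.imwrite('pics/'+f,cv2.resize(np.vstack([b,a]),None,fx=.75,fy=.75))
def wr(u,v,z=.054): return px2w('wrist',[(u/.75,(v-300)/.75)],z)[0].round(4)
def tp(u,v,z=.054): return px2w('top',[(u/.75*.45+120,v/.75*.45+120)],z)[0].round(4)
def mat(p):
    d=np.array(p[:2])-[.591,.289]; return (d@[.998,.067]).round(4),(d@[-.067,.998]).round(4)
E
python3 -c "
from h import *
look('m2.png')"
```

```text
Traceback (most recent call last):
  File "h.py", line 25, in look
    s=bot.state(); print(s['t'],s['tcp_pos'].round(4),s['opening'].round(3))
                                                      ^^^^^^^^^^^^^^^^^^
AttributeError: 'float' object has no attribute 'round'
```

```bash
sed -i "s/s\['opening'\].round(3)/s['opening']/" h.py; python3 -c "
from h import *
look('m2.png')"
```

```text
14.9333 [0.5104 0.249  0.0359] 0.0513575174140977
```

View pics/m2.png

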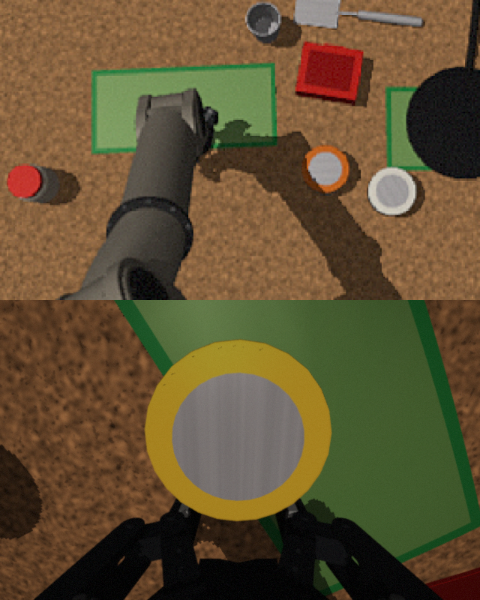

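The cradle holds: yellow's lid is at (238,431) in the composite, between the fingers. Orange is at (327,169) and white at (392,191) in the top crop.

```bash
python3 -c "
from h import *
p=wr(238,431);print(p,mat(p),[.584,.389]-p[:2]); print(tp(327,169),tp(392,191))"
```

```text
[0.535  0.2963 0.054 ] (np.float64(-0.0554), np.float64(0.011)) [0.049  0.0927]
[ 0.4675 -0.0006  0.054 ] [ 0.4278 -0.1257  0.054 ]
```

Request:
jog_arm:
  targets:
    - [0.15,0.28,0,0,0,0,0.6]
    - [0.23,0.44,0,0,0,0,0.6]
    - [0.23,0.44,0,0,0,0,0.6]
    - [0.23,0.44,0,0,0,0,0.6]
    - [0.23,0.44,0,0,0,0,0.6]
    - [0.23,0.44,0,0,0,0,0.6]
    - [0.23,0.44,0,0,0,0,0.6]
    - [0.23,0.44,0,0,0,0,0.6]
    - [0.23,0.44,0,0,0,0,0.6]
    - [0.23,0.44,0,0,0,0,0.6]
    - [0.15,0.28,0,0,0,0,0.6]
    - [0.08,0.14,0,0,0,0,0.6]
    - [0,0,0,0,0,0,0.6]

```text
t: 16.12
tcp_pos: [0.559, 0.3412, 0.0359]
tcp_rot: [[0.452, 0.892, 0.001], [0.892, -0.452, 0.001], [0.001, 0.0, -1.0]]
ft_force: [0.2, -0.4, -0.5]
opening: 0.0516
gripper_force: 0.0
```

```bash
python3 - <<'E'
from h import *
im=save('wrist','w2.png')
hsv=cv2.cvtColor(im,cv2.COLOR_RGB2HSV); m=cv2.inRange(hsv,*R['yellow']);m[330:]=0
c=max(cv2.findContours(m,0,1)[0],key=cv2.contourArea); (u,v),ax,_=cv2.fitEllipse(c); p=px2w('wrist',[(u,v)],.054)[0]
print(u,v,ax,p,mat(p),bot.state()['tcp_pos'])
E
```

```text
316.6225891113281 172.5596160888672 (241.2210693359375, 247.9604034423828) [0.58421967 0.38989224 0.054     ] (np.float64(-0.0), np.float64(0.1011)) [0.5589016  0.34061677 0.03600821]
```

Yellow is centred on the mat at (0.000, +0.101). Next is orange.

Request:
jog_arm:
  targets:
    - [-0.23,-0.45,0,0,0,0,0.6]
    - [-0.23,-0.45,0,0,0,0,0.6]
    - [0,0,0.8,0,0,0,0.6]
    - [0,0,1,0,0,0,0.6]
    - [0,0,1,0,0,0,0.6]
    - [0,0,1,0,0,0,0.6]
    - [0,0,1,0,0,0,0.6]
    - [-0.28,-0.985,0.7,0,0,0.01,0.6]
    - [-0.28,-0.985,0,0,0,0.01,0.6]
    - [-0.28,-0.985,0,0,0,0.01,0.6]
    - [-0.28,-0.985,0,0,0,0.01,0.6]
    - [-0.28,-0.985,0,0,0,0,0.6]
    - [-0.28,-0.985,0,0,0,0,0.6]
    - [-0.28,-0.985,0,0,0,0,0.6]
    - [-0.28,-0.985,0,0,0,0,0.6]
    - [-0.28,-0.985,0,0,0,0,0.6]
    - [-0.28,-0.985,0,0,0,0,0.6]
    - [-0.28,-0.985,0,0,0,0,0.6]
    - [-0.28,-0.985,0,0,0,0,0.6]
    - [-0.28,-0.985,0,0,0,0,0.6]

```text
t: 17.83
tcp_pos: [0.4749, 0.0639, 0.1458]
tcp_rot: [[0.397, 0.918, -0.001], [0.918, -0.397, 0.0], [0.0, -0.001, -1.0]]
ft_force: [0.2, -0.8, -0.1]
opening: 0.0512
gripper_force: 0.0
```

Request:
jog_arm:
  targets:
    - [-0.28,-0.985,0,0,0,0,0.6]
    - [-0.28,-0.985,0,0,0,0,0.6]
    - [-0.28,-0.985,0,0,0,0,0.6]
    - [-0.28,-0.985,0,0,0,0,0.6]
    - [-0.28,-0.985,0,0,0,0,0.6]
    - [-0.28,-0.985,0,0,0,0,0.6]
    - [0,0,0,0,0,0,0.6]
    - [0,0,0,0,0,0,0.6]

```text
t: 18.5
tcp_pos: [0.4415, -0.0537, 0.1459]
tcp_rot: [[0.399, 0.917, -0.0], [0.917, -0.399, 0.001], [0.001, -0.001, -1.0]]
ft_force: [0.5, 0.2, 0.3]
opening: 0.0515
gripper_force: 0.0
```

```bash
python3 -c "
from h import *
look('m3.png')"
```

```text
18.5 [ 0.4415 -0.0537  0.1459] 0.05152912548126545
```

View pics/m3.png

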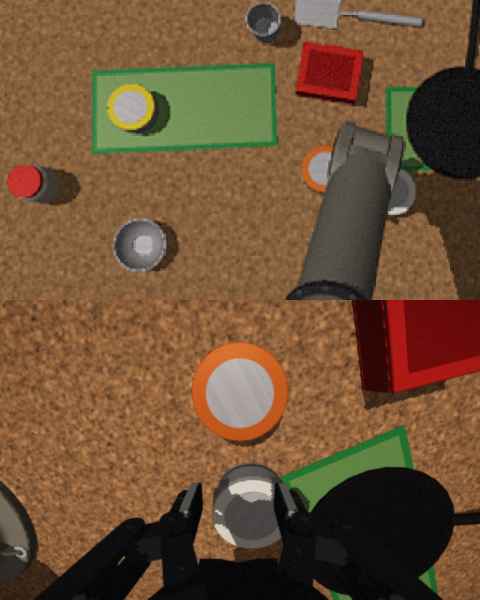

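Yellow is standing on the mat. In the wrist part, orange is at (240,392) and white at (252,506).

```bash
python3 -c "
from h import *
s=bot.state();R_=np.array(s['tcp_rot'])
for u,v in((240,392),(252,506)):
    p=wr(u,v); print(p,((p-s['tcp_pos'])@R_)[:2].round(4))"
```

```text
[0.4711 0.008  0.054 ] [0.0663 0.0025]
[ 0.435  -0.1103  0.054 ] [-0.0567  0.0162]
```

Request:
jog_arm:
  targets:
    - [0,0,-1,0,0,0,0.6]
    - [0,0,-1,0,0,0,0.6]
    - [0,0,-1,0,0,0,0.6]
    - [0,0,-0.5,0,0,0,0.6]
    - [0,0,-0.3,0,0,0,0.6]
    - [0,0,0,0,0,0,0.6]

```text
t: 19.1
tcp_pos: [0.4425, -0.0518, 0.0691]
tcp_rot: [[0.395, 0.919, -0.002], [0.919, -0.395, -0.0], [-0.001, -0.002, -1.0]]
ft_force: [0.5, -0.0, 0.5]
opening: 0.051
gripper_force: 0.0
```

Request:
jog_arm:
  targets:
    - [0,0,-0.9,0,0,0,0.6]
    - [0,0,-0.8,0,0,0,0.6]
    - [0,0,0,0,0,0,0.6]
    - [0.1,0.23,0,0,0,0,0.6]
    - [0.1,0.23,0,0,0,0,0.6]
    - [0.2,0.46,0,0,0,0,0.6]
    - [0.2,0.46,0,0,0,0,0.6]
    - [0.2,0.46,0,0,0,0,0.6]
    - [0.2,0.46,0,0,0,0,0.6]
    - [0.2,0.46,0,0,0,0,0.6]
    - [0.2,0.46,0,0,0,0,0.6]
    - [0.2,0.46,0,0,0,0,0.6]
    - [0.2,0.46,0,0,0,0,0.6]
    - [0.2,0.46,0,0,0,0,0.6]
    - [0.2,0.46,0,0,0,0,0.6]
    - [0.2,0.46,0,0,0,0,0.6]
    - [0.2,0.46,0,0,0,0,0.6]
    - [0.2,0.46,0,0,0,0,0.6]
    - [0.2,0.46,0,0,0,0,0.6]
    - [0.1,0.23,0,0,0,0,0.6]

```text
t: 20.77
tcp_pos: [0.5057, 0.0924, 0.0359]
tcp_rot: [[0.394, 0.919, 0.0], [0.919, -0.394, 0.001], [0.001, 0.0, -1.0]]
ft_force: [-1.4, -3.2, 3.3]
opening: 0.0512
gripper_force: 2.4
```

```bash
cat >> h.py <<'E'
def wt(c):
    im=imaging.capture('wrist'); hsv=cv2.cvtColor(im,cv2.COLOR_RGB2HSV)
    m=cv2.inRange(hsv,*R[c]) if c!='white' else cv2.inRange(hsv,(0,0,150),(45,50,255)); m[330:]=0
    k=max(cv2.findContours(m,0,1)[0],key=cv2.contourArea); (u,v),ax,_=cv2.fitEllipse(cv2.convexHull(k)); p=px2w('wrist',[(u,v)],.054)[0]
    print(c,round(u),round(v),ax,p.round(4),mat(p),bot.state()['tcp_pos'].round(4))
E
python3 -c "
from h import *
wt('orange')"
```

```text
orange 298 133 (558.9583740234375, 731.796630859375) [0.5275 0.1593 0.054 ] (np.float64(-0.072), np.float64(-0.1252)) [0.506  0.0931 0.0358]
```

Request:
jog_arm:
  targets:
    - [0.1,0.23,0,0,0,0,0.6]
    - [0.2,0.46,0,0,0,0,0.6]
    - [0.2,0.46,0,0,0,0,0.6]
    - [0.2,0.46,0,0,0,0,0.6]
    - [0.2,0.46,0,0,0,0,0.6]
    - [0.2,0.46,0,0,0,0,0.6]
    - [0.2,0.46,0,0,0,0,0.6]
    - [0.2,0.46,0,0,0,0,0.6]
    - [0.2,0.46,0,0,0,0,0.6]
    - [0.2,0.46,0,0,0,0,0.6]
    - [0.2,0.46,0,0,0,0,0.6]
    - [0.2,0.46,0,0,0,0,0.6]
    - [0.2,0.46,0,0,0,0,0.6]
    - [0.2,0.46,0,0,0,0,0.6]
    - [0.16,0.35,0,0,0,0,0.6]
    - [0.1,0.23,0,0,0,0,0.6]
    - [0.06,0.14,0,0,0,0,0.6]
    - [0,0,0,0,0,0,0.6]

```text
t: 22.32
tcp_pos: [0.5657, 0.2298, 0.0359]
tcp_rot: [[0.395, 0.919, 0.0], [0.919, -0.395, 0.0], [0.001, 0.0, -1.0]]
ft_force: [-0.4, -0.5, 0.3]
opening: 0.0518
gripper_force: 0.0
```

```bash
python3 -c "
from h import *
look('m4.png')"
```

```text
22.3167 [0.5657 0.2298 0.0359] 0.05175575740828228
```

View pics/m4.png

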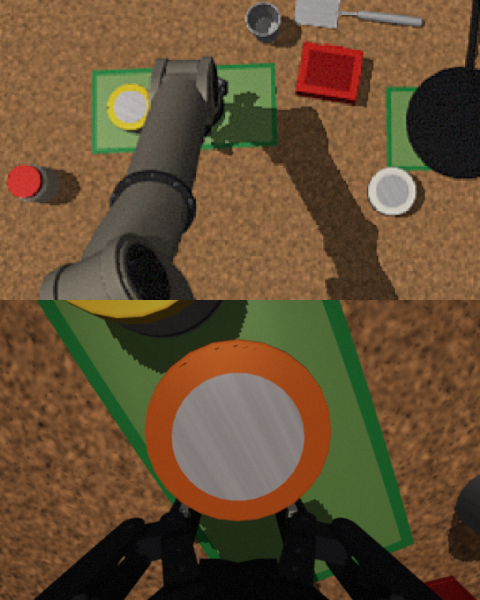

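Orange is at (238,430) in the cradle. I nudge it 9 mm further, back off, and go to white.

Request:
jog_arm:
  targets:
    - [0.1,0.2,0,0,0,0,0.6]
    - [0.08,0.2,0,0,0,0,0.6]
    - [0,0,0,0,0,0,0.6]
    - [-0.2,-0.46,0,0,0,0,0.6]
    - [-0.2,-0.46,0,0,0,0,0.6]
    - [0,0,0.8,0,0,0,0.6]
    - [0,0,1,0,0,0,0.6]
    - [0,0,1,0,0,0,0.6]
    - [0,0,1,0,0,0,0.6]
    - [0,0,1,0,0,0,0.6]
    - [-0.4,-0.97,0.7,0,0,-0.013,0.6]
    - [-0.4,-0.97,0,0,0,-0.013,0.6]
    - [-0.4,-0.97,0,0,0,-0.013,0.6]
    - [-0.4,-0.97,0,0,0,-0.013,0.6]
    - [-0.4,-0.97,0,0,0,-0.013,0.6]
    - [-0.4,-0.97,0,0,0,0,0.6]
    - [-0.4,-0.97,0,0,0,0,0.6]
    - [-0.4,-0.97,0,0,0,0,0.6]
    - [-0.4,-0.97,0,0,0,0,0.6]
    - [-0.4,-0.97,0,0,0,0,0.6]

```text
t: 24.08
tcp_pos: [0.4795, 0.0227, 0.1458]
tcp_rot: [[0.488, 0.873, -0.0], [0.873, -0.488, 0.0], [0.0, -0.0, -1.0]]
ft_force: [0.5, 0.1, 0.4]
opening: 0.0512
gripper_force: 0.0
```

Request:
jog_arm:
  targets:
    - [-0.4,-0.97,0,0,0,0,0.6]
    - [-0.4,-0.97,0,0,0,0,0.6]
    - [-0.4,-0.97,0,0,0,0,0.6]
    - [-0.4,-0.97,0,0,0,0,0.6]
    - [-0.4,-0.97,0,0,0,0,0.6]
    - [-0.4,-0.97,0,0,0,0,0.6]
    - [-0.4,-0.97,0,0,0,0,0.6]
    - [-0.4,-0.97,0,0,0,0,0.6]
    - [-0.4,-0.97,0,0,0,0,0.6]
    - [-0.4,-0.97,0,0,0,0,0.6]
    - [-0.4,-0.97,0,0,0,0,0.6]
    - [0,0,0,0,0,0,0.6]
    - [0,0,0,0,0,0,0.6]

```text
t: 25.17
tcp_pos: [0.3915, -0.1899, 0.1459]
tcp_rot: [[0.491, 0.871, 0.0], [0.871, -0.491, 0.001], [0.0, -0.0, -1.0]]
ft_force: [0.3, 0.5, 0.6]
opening: 0.0512
gripper_force: 0.0
```

```bash
python3 -c "
from h import *
look('m5.png')"
```

```text
25.1667 [ 0.3915 -0.1899  0.1459] 0.051206530775437714
```

View pics/m5.png

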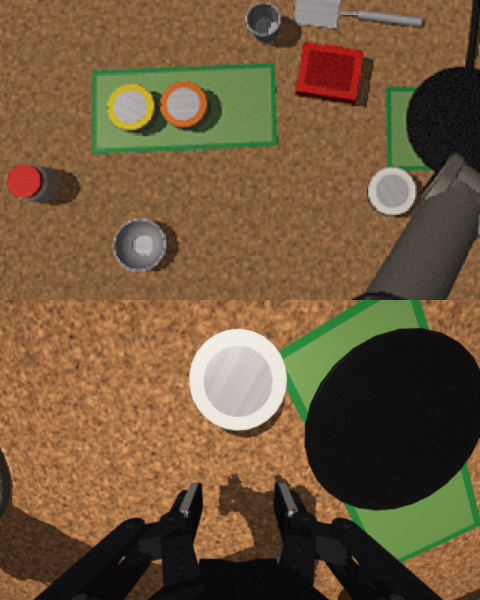

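White is at (238,380), centred between the fingers. Yellow and orange stand on the mat. I descend and push.

Request:
jog_arm:
  targets:
    - [0,0,-1,0,0,0,0.6]
    - [0,0,-1,0,0,0,0.6]
    - [0,0,-1,0,0,0,0.6]
    - [0,0,-1,0,0,0,0.6]
    - [0,0,-0.9,0,0,0,0.6]
    - [0,0,-0.6,0,0,0,0.6]
    - [0,0,0,0,0,0,0.6]
    - [0.12,0.22,0,0,0,0,0.6]
    - [0.12,0.22,0,0,0,0,0.6]
    - [0.12,0.22,0,0,0,0,0.6]
    - [0.246,0.436,0,0,0,0,0.6]
    - [0.246,0.436,0,0,0,0,0.6]
    - [0.246,0.436,0,0,0,0,0.6]
    - [0.246,0.436,0,0,0,0,0.6]
    - [0.246,0.436,0,0,0,0,0.6]
    - [0.246,0.436,0,0,0,0,0.6]
    - [0.246,0.436,0,0,0,0,0.6]
    - [0.246,0.436,0,0,0,0,0.6]
    - [0.12,0.22,0,0,0,0,0.6]
    - [0,0,0,0,0,0,0.6]

```text
t: 26.93
tcp_pos: [0.443, -0.0999, 0.036]
tcp_rot: [[0.485, 0.874, 0.001], [0.874, -0.485, 0.0], [0.001, 0.001, -1.0]]
ft_force: [0.3, -0.8, 0.4]
opening: 0.0511
gripper_force: 0.1
```

Request:
jog_arm:
  targets:
    - [0.12,0.22,0,0,0,0,0.6]
    - [0.246,0.436,0,0,0,0,0.6]
    - [0.246,0.436,0,0,0,0,0.6]
    - [0.246,0.436,0,0,0,0,0.6]
    - [0.246,0.436,0,0,0,0,0.6]
    - [0.246,0.436,0,0,0,0,0.6]
    - [0.246,0.436,0,0,0,0,0.6]
    - [0.246,0.436,0,0,0,0,0.6]
    - [0.246,0.436,0,0,0,0,0.6]
    - [0.246,0.436,0,0,0,0,0.6]
    - [0.246,0.436,0,0,0,0,0.6]
    - [0.246,0.436,0,0,0,0,0.6]
    - [0.246,0.436,0,0,0,0,0.6]
    - [0.246,0.436,0,0,0,0,0.6]
    - [0.246,0.436,0,0,0,0,0.6]
    - [0.246,0.436,0,0,0,0,0.6]
    - [0.246,0.436,0,0,0,0,0.6]
    - [0.246,0.436,0,0,0,0,0.6]
    - [0.12,0.22,0,0,0,0,0.6]
    - [0,0,0,0,0,0,0.6]

```text
t: 28.6
tcp_pos: [0.5315, 0.0577, 0.0359]
tcp_rot: [[0.485, 0.874, 0.001], [0.874, -0.485, 0.001], [0.001, 0.0, -1.0]]
ft_force: [-0.4, 0.4, 0.6]
opening: 0.0513
gripper_force: 0.0
```

```bash
python3 -c "
from h import *
look('m6.png')"
```

```text
28.6 [0.5315 0.0577 0.0359] 0.051337185181698594
```

View pics/m6.png

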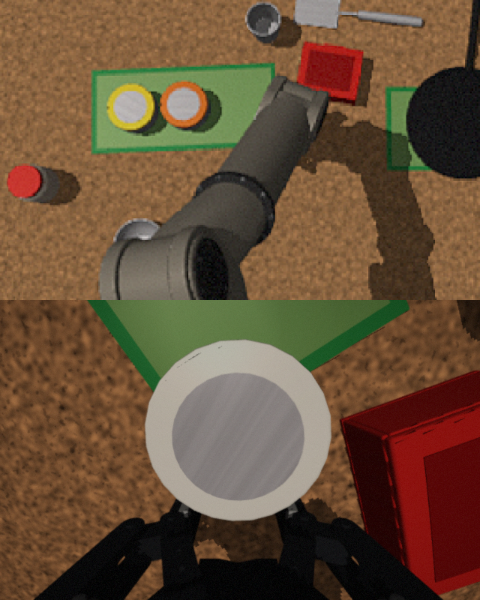

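White sits centred in the cradle at (238,430), with 82 mm to go.

Request:
jog_arm:
  targets:
    - [0.12,0.22,0,0,0,0,0.6]
    - [0.248,0.435,0,0,0,0,0.6]
    - [0.248,0.435,0,0,0,0,0.6]
    - [0.248,0.435,0,0,0,0,0.6]
    - [0.248,0.435,0,0,0,0,0.6]
    - [0.248,0.435,0,0,0,0,0.6]
    - [0.248,0.435,0,0,0,0,0.6]
    - [0.248,0.435,0,0,0,0,0.6]
    - [0.12,0.22,0,0,0,0,0.6]
    - [0.07,0.12,0,0,0,0,0.6]
    - [0,0,0,0,0,0,0.6]
    - [0,0,0,0,0,0,0.6]

```text
t: 29.7
tcp_pos: [0.5717, 0.1283, 0.036]
tcp_rot: [[0.487, 0.873, 0.001], [0.873, -0.487, 0.001], [0.001, 0.0, -1.0]]
ft_force: [0.4, -0.3, -0.4]
opening: 0.0512
gripper_force: 0.0
```

Request:
jog_arm:
  targets:
    - [-0.25,-0.43,0,0,0,0,0.6]
    - [-0.25,-0.43,0,0,0,0,0.6]
    - [-0.25,-0.43,0,0,0,0,0.6]
    - [0,0,1,0,0,0,0.6]
    - [0,0,1,0,0,0,0.6]
    - [0,0,1,0,0,0,0.6]
    - [0,0,1,0,0,0,0.6]
    - [0,0,1,0,0,0,0.6]
    - [0,0,1,0,0,0,0.6]
    - [-0.3,-1,0.5,0,0,0,0.6]
    - [-0.3,-1,0.5,0,0,0,0.6]
    - [-0.3,-1,0,0,0,0,0.6]
    - [-0.3,-1,0,0,0,0,0.6]
    - [-0.3,-1,0,0,0,0,0.6]
    - [-0.3,-1,0,0,0,0,0.6]
    - [-0.3,-1,0,0,0,0,0.6]
    - [-0.3,-1,0,0,0,0,0.6]
    - [-0.3,-1,0,0,0,0,0.6]
    - [-0.3,-1,0,0,0,0,0.6]
    - [0,0,0,0,0,0,0.6]

```text
t: 31.37
tcp_pos: [0.4935, -0.1033, 0.1761]
tcp_rot: [[0.494, 0.87, -0.0], [0.87, -0.494, -0.001], [-0.001, 0.0, -1.0]]
ft_force: [-0.0, -0.4, 0.4]
opening: 0.0516
gripper_force: 0.0
```

```bash
python3 -c "
from h import *
save('top','tf.png');save('side','sf.png')
b=cv2.resize(cv2.imread('pics/tf.png')[120:270,160:420],(780,450),interpolation=3)
c=cv2.resize(cv2.imread('pics/sf.png')[130:260,220:400],(780,563),interpolation=3)
cv2.imwrite('pics/f1.png',b);cv2.imwrite('pics/f2.png',c)"
```

```text
(no output)
```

View pics/f1.png

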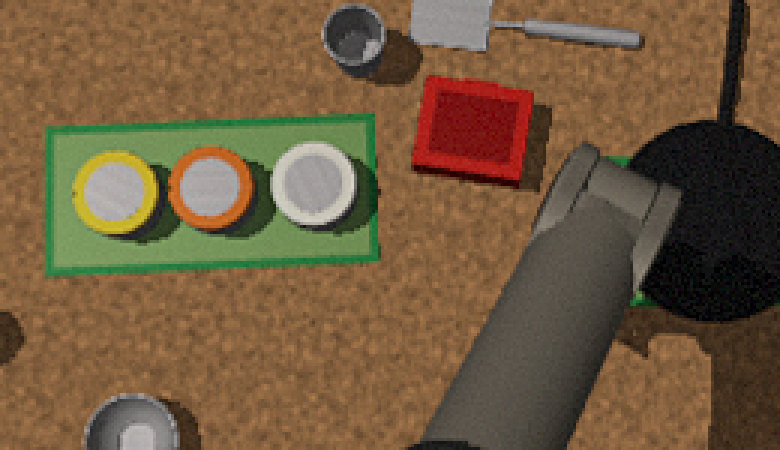

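View pics/f2.png

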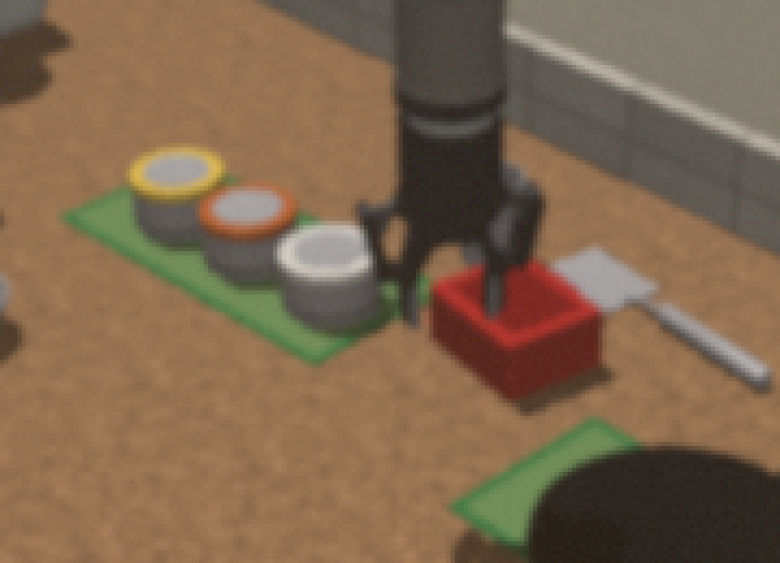

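```bash
python3 -c "
from h import *
for u,v in((115,193),(211,188),(314,184)): print(mat(px2w('top',[(u/3+160,v/3+120)],.054)[0]))
print(ticket.close_job())"
```

```text
(np.float64(-0.0047), np.float64(0.0941))
(np.float64(-0.004), np.float64(-0.0092))
(np.float64(-0.0048), np.float64(-0.1202))
the job is handed in; nothing more can be done
None
```

I shut the red spice box and pressed all three tin lids home. I then slid the yellow, orange and white tins onto the empty left mat and handed the job in at about 31 s; no verdict came back, but by the last picture each tin is within 5 mm across and 120 mm along of the mat centre.

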